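# Close a plaster mould with its matching cover and weigh it down

### The job

Close the empty plaster mould so that it dries without warping: of the three cover blocks on the board, take the one whose two holes match the spacing of the mould's pins, lower it over the pins until it lies flush on the mould, and then stand the steel weight upright on the middle of that cover. Lower both gently, because plaster chips, and leave the other two covers, the mug, the bowl and the brush where they are.

Things in the scene. Friction and masses are not known exactly. Their poses are not given: they have to be found in the camera images.
- mould: lower mould half, fixed to the bench: plaster block 124 (x) by 62 (y) mm on a plywood base 160 by 90 by 10 mm; top face 40 mm above the bench, with a round hollow 42 mm wide in its middle. Two upright steel pins, 12 mm thick, rise 20 mm above the face at x = +-42 mm, y = 0; their last 5 mm taper to 5 mm. Origin: centre of the underside, at bench height; x along the line of the pins, z up
- mould_face (a point): centre of the mould's top face, midway between the pins, 40 mm above the bench; the axes are the mould's. The underside of the right cover rests here when home; it fits either way round (half turn about z) with 2 mm play in the holes' diameter
- cover_wide: loose plaster cover block, 118 (x) by 54 (y) by 36 mm high, about 0.27 kg, lying flat on the board, with two 14 mm round holes right through from top to bottom, 84 mm apart between centres along its x (at x = +-42). This is the cover that matches the pins; the pins end 16 mm below its top when home. Origin: centre of the underside; z up
- cover_mid: loose plaster cover block, 118 (x) by 54 (y) by 36 mm high, about 0.27 kg, lying flat on the board, with two 14 mm round holes right through from top to bottom, 66 mm apart between centres along its x (at x = +-33). Does not fit; leave it. Origin: centre of the underside; z up
- cover_narrow: loose plaster cover block, 118 (x) by 54 (y) by 36 mm high, about 0.27 kg, lying flat on the board, with two 14 mm round holes right through from top to bottom, 48 mm apart between centres along its x (at x = +-24). Does not fit; leave it. Origin: centre of the underside; z up
- board: fixed wooden board 170 (x) by 400 (y) by 12 mm thick lying on the bench, carrying the three covers side by side (about 135 mm apart along its y, in any order, each about parallel to the board's x). Origin: centre of the underside
- weight: loose dark steel weight, about 0.55 kg, standing upright on the bench: a round body 50 mm in diameter and 32 mm high, with a narrower neck and above it a round knob 28 mm in diameter from 46 to 66 mm above its underside, to be gripped from above. Origin: centre of the underside; z up
- mug: white mug with one handle, 76 mm wide, 85 mm high; a bystander. Origin: centre of the underside
- bowl: terracotta bowl, 124 mm wide, 50 mm high; a bystander. Origin: centre of the underside
- brush: brush 170 mm long lying on the bench beyond the board; a bystander. Origin: underside, near its middle; x along the brush
Mind the look-alikes: they are no part of the job. Leave any blue look-alike of the mould alone. There is more than one size of the weight; the one meant has the size given above.

How it is judged:
By the outcome, as a careful person would: the job done as asked, in the order asked, and still so for the second after the job is handed in, with the robot touching nothing.
It also fails if it takes over 61 s, if anything falls off the work surface, if the arm or the gripper's body presses on something with over 40 N, if the wrist force passes 120 N, or if a joint passes its speed limit or range.

### The arm

A 6-joint arm with a two-finger parallel gripper is mounted at the origin on the work surface. World frame = base frame: x ahead of the robot, y to its left, z up, the work surface at z = 0. Lengths are in mm, angles in rad, forces in N, time in s.
With the tool pointing down it reaches from about 375 to 825 mm from the base axis. Payload 5.5 kg.
Tool frame: the origin (TCP) lies on the front face of the gripper's body, between the roots of the fingers; the fingertips stand 73 mm ahead of it and the grasp point (between the pads) lies 54 mm ahead of it (arm.tip_reach is the distance from the TCP to the fingertips, in mm); z points along the fingers, y is the line along which they close (so a half turn about z gives the same grasp; the last joint's range is limited). The gripper opens to 85 mm and grips with 20 to 120 N. Pads are 22 mm wide; open, the fingers measure 114 mm over their backs; the gripper's body (76 mm by 85 mm) begins 54 mm behind the grasp point. The pads swing forward as they close: fully open they stand 13 mm farther back than shut.
Start: joints at [0, 0.314, -0.047, 1.21, 0, 1.571], TCP at [599.996, -0, 303.899] pointing down, gripper open.
Joint ranges: [-2.67, 2.67], [-0.69, 1.73], [-1.03, 1.25], [-2.08, 2.16], [-1.42, 1.45], [-3.14, 3.14]. Speed limits (rad/s): [2.39, 2.39, 3.01, 3.14, 3.14, 3.14].

### API

Orientations are given as a 3x3 rotation matrix whose columns are the frame's x, y, z axes.
In Python, from cell import sensors, capture, camera_info, arm gives the robot as it stands.
- The arm moves only by the shell command python3 -m inch 'ROWS' [OPENING] [FORCE]. ROWS is JSON, a list of rows, each an object with "translation": the shift along the tool's x, y, z each as a share of 0.5 m, from -1 to 1, a list of three; "spin": the turn about the tool's z as a share of 180 degrees, from -1 to 1. In form: [{"translation": [tx, ty, tz], "spin": spin}, ...]. A call has 1 to 10 rows; each row is the pose to reach, as a shift and turn from the pose commanded when the call began, along the tool's axes at that moment, turning the shorter way round; what a row does not reach only later rows make up. A row lasts 1/8 s, in which the tool goes at most 62.5 mm and 10.7 degrees, less where a joint would pass 70% of its speed; a pose out of reach is approached as far as the arm can. A call with a number of a shift or a turn outside -1 to 1 is refused whole. A call with a gripper value outside its range is refused whole. OPENING is the opening, from -1 (shut) to 1 (fully open), set as the call begins (- or left out, the last holds). The fingers move at their own pace and stop on an object; FORCE is the grip in N (left out, the last holds). Time passes only in rows, so rows that repeat a pose let the fingers close. It gives the time, the measured TCP pose, the force, the opening and the grip force at its end, in the units of the state.
- sensors.state(): the state, without advancing time (a new reading comes with each control period).
- capture(name): name is "scene" or "side" or "wrist"; returns the picture (400x640x3 uint8, red, green, blue); there is no depth.
- camera_info(name): a dict with "mtx" (3x3 intrinsics, pixels), "world_to_cam" (4x4, takes a point from world to camera coordinates). Camera axes: x right, y down, z forward; pixel columns grow to the right and rows downward; lengths in mm; the calibration is good to about 2 mm. A picture is of the moment at which its call begins: read the wrist's pose just before it. camera_info takes no time and is no camera call; for the wrist camera it gives the pose at the moment of the call.
- arm.job_done(): hands the job in; it is judged then, once.
The state is a dict: "clock": time; "q": joint angles; "qd": joint speeds; "joint_efforts": joint torques, N m; "position": TCP position; "eef_rot": TCP orientation; "ft_force": force on the tool from outside, world axes, zero at the start; "ft_torque": the same for the moment, N m; "grip_width": finger opening in mm; "grasp_force": force on a finger pad.
Only numpy, scipy, OpenCV 4.12 (cv2) and the standard library are available. Lean on these libraries where they do the work, as an engineer would, in place of code of your own. Each camera call takes 0.05 s, during which the arm holds its last target. There are 200 camera calls.

## Working session

There is one attempt and no reset: what is moved stays moved. The work goes in short steps, Python scripts to look and compute and a shell command to move; the robot and the scene stay as the last step left them, time stands still between calls to the robot, and variables do not carry over. Pictures are saved under pics/ and viewed, at most 12 in all, crops included, and the job is handed in when it is done.

```bash
ls; mkdir -p pics; python3 - <<'E'
from cell import sensors, capture, camera_info, arm
import cv2
for n in ("scene","side","wrist"):
    cv2.imwrite(f"pics/{n}0.png",capture(n)[:,:,::-1])
s=sensors.state();print(s['clock'],s['position'],s['eef_rot'],s['grip_width'],arm.tip_reach)
E
```

```text
pics
0.15 [5.99665588e+02 8.97058654e-03 3.03237186e+02] [[-1.72478797e-05  9.99999171e-01 -1.28747940e-03]
 [ 9.99999999e-01  1.73114483e-05  4.93632893e-05]
 [ 4.93855365e-05 -1.28747855e-03 -9.99999170e-01]] 85.61118706969776 72.6
```

View pics/scene0.png

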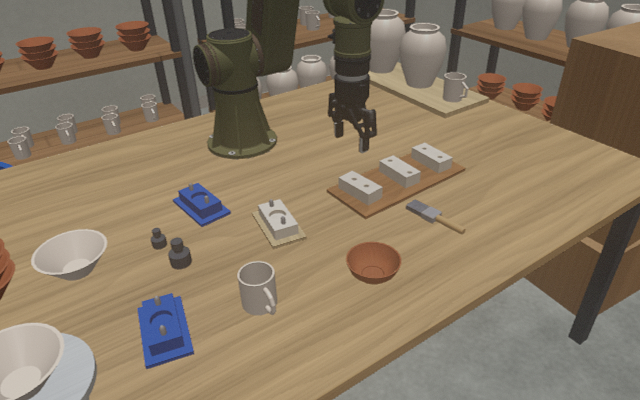

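View pics/side0.png

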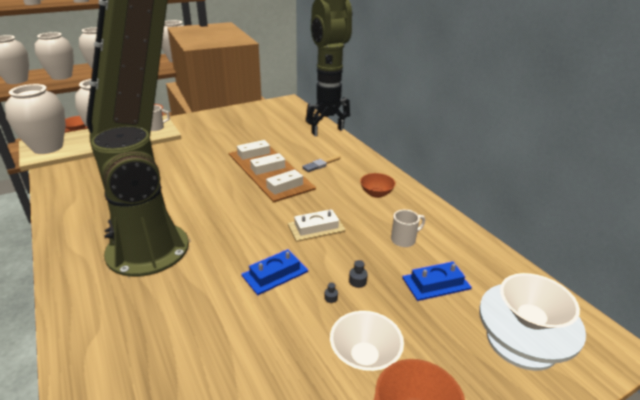

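View pics/wrist0.png

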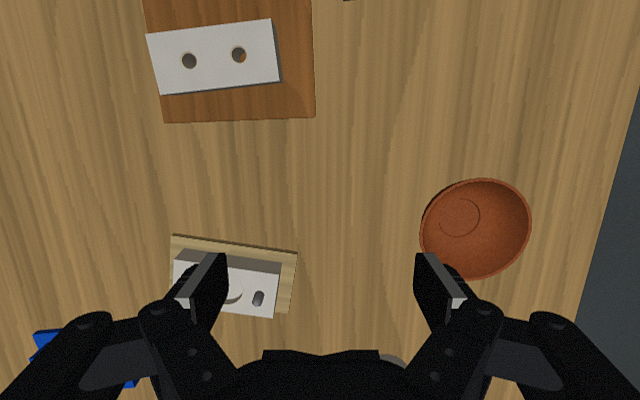

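The scene shows the white mould at (278,222), the board with covers at (360,187), (400,170) and (431,157), and two dark weights at (179,253) and (158,239). In the wrist view the near cover's holes are at (189,61) and (238,55), about 48 mm apart, so it's the narrow one. The mould is partly visible at (235,280).

```bash
cat > h.py <<'E'
import numpy as np, cv2
from cell import sensors, capture, camera_info, arm
def P(ci): return ci['mtx']@np.array(ci['world_to_cam'])[:3]
def tri(obs):  # [(P,(u,v)),...]
    A=[];b=[]
    for p,(u,v) in obs:
        for r in (u*p[2]-p[0], v*p[2]-p[1]):
            n=np.linalg.norm(r[:3]); A.append(r[:3]/n); b.append(-r[3]/n)
    x,res,_,_=np.linalg.lstsq(np.array(A),np.array(b),rcond=None)
    return x, np.sqrt(res/len(b)) if len(res) else 0
def onz(p,uv,z):
    H=np.c_[p[:,0],p[:,1],p[:,2]*z+p[:,3]]
    w=np.linalg.solve(H,np.array([*uv,1.])); return w[:2]/w[2]
def proj(p,X):
    w=p@np.r_[X,1]; return w[:2]/w[2]
E
python3 - <<'E'
from h import *
np.set_printoptions(precision=1,suppress=True)
S,D,W=[P(camera_info(n)) for n in("scene","side","wrist")]
for n,a,b in [("cov near",(360,187),(285,182)),("mid",(400,170),(268,163)),("far",(431,157),(254,148)),("mould",(278,222),(317,224)),("bigw knob",(178,243),(360,266)),("smallw",(157,233),(332,287)),("mug",(257,285),(404,228))]:
    print(n,*tri([(S,a),(D,b)]))
print("narrow holes",onz(W,(189,61),48),onz(W,(238,55),48),"pin",onz(W,(258,298),55))
for u in[(320,200)]:print(onz(W,u,40))
E
```

```text
cov near [498.1 114.   28.4] [1.3]
mid [498.6 262.4  31.3] [1.]
far [496.4 391.6  33.3] [1.1]
mould [ 485.7 -143.6   15.7] [0.]
bigw knob [ 469.8 -400.7   56.1] [2.3]
smallw [ 375.4 -419.8   37.3] [0.5]
mug [ 687.3 -313.1   44.7] [1.4]
narrow holes [474.1 109.6] [521.  114.8] pin [ 526. -146.]
[598.2 -31.3]
```

```bash
python3 -m inch '[{"translation":[0.54,-0.18,0],"spin":0},{"translation":[0.54,-0.18,0],"spin":0},{"translation":[0.54,-0.18,0],"spin":0},{"translation":[0.54,-0.18,0],"spin":0},{"translation":[0.54,-0.18,0],"spin":0},{"translation":[0.54,-0.18,0],"spin":0},{"translation":[0.54,-0.18,0],"spin":0},{"translation":[0.54,-0.18,0],"spin":0}]' 1 40
python3 - <<'E'
from h import *
p=P(camera_info("wrist"));np.save("p1.npy",p);i=capture("wrist");cv2.imwrite("pics/w1.png",i[:,:,::-1])
E
```

```text
clock: 1.15
position: [510.4, 268.9, 303.8]
eef_rot: [[0.002, 1.0, -0.0], [1.0, -0.002, -0.0], [-0.0, -0.0, -1.0]]
ft_force: [-0.6, -0.3, -0.9]
grip_width: 85.7
grasp_force: 0.0
```

View pics/w1.png

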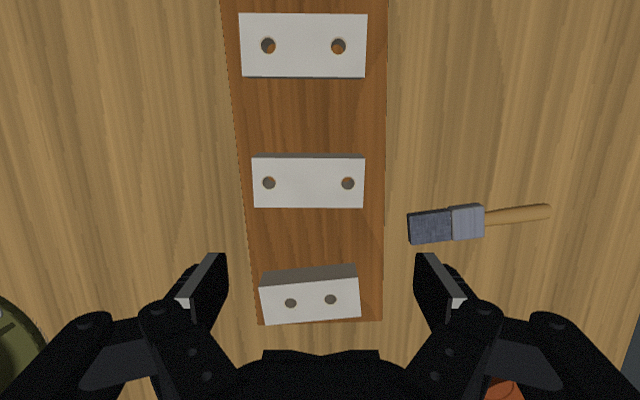

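The middle cover's holes at (268,183) and (348,183) are about 84 mm apart on a 113 px block, so it's the wide cover. The far cover's spacing comes to about 65 mm, and the near one is narrow.

```bash
python3 - <<'E'
from h import *
p=np.load("p1.npy");S,D=[P(camera_info(n)) for n in("scene","side")]
for u in [(268,183),(348,183),(268,45),(338,46)]: print(u,onz(p,u,48))
# corners of wide
for u in [(252,158),(364,159),(364,208),(254,206)]: print(u,onz(p,u,48))
print("mid block by wrist+scene+side",tri([(p,(308,182)),(S,(400,167)),(D,(268,160))]))
print(sensors.state()['q'])
ci=camera_info('wrist');w=np.array(ci['world_to_cam']);c=-w[:3,:3].T@w[:3,3];print("cam",c,w[:3,:3])
E
```

```text
(268, 183) [454.14418951 258.9029857 ]
(348, 183) [538.9238455 258.7159312]
(268, 45) [460.89697473 392.27545105]
(338, 46) [526.4747771  391.26457555]
(252, 158) [438.93239525 285.64165323]
(364, 159) [554.9032918  284.33762129]
(364, 208) [556.9409339  230.67268449]
(254, 206) [437.67159023 233.22234398]
mid block by wrist+scene+side (array([498.17471789, 259.9054699 ,  44.0692278 ]), array([1.11579298]))
[ 4.84877618e-01  2.70080762e-01 -1.05522504e-01  1.19544383e+00
 -1.55150769e-04  2.05747980e+00]
cam [510.00143192 343.01893916 373.81178581] [[ 9.99996867e-01 -2.47788798e-03 -3.56367289e-04]
 [-2.26513708e-03 -9.56223093e-01  2.92629913e-01]
 [-1.06587078e-03 -2.92628189e-01 -9.56225709e-01]]
```

```bash
python3 -m inch '[{"translation":[-0.02,-0.028,0.2],"spin":-0.5},{"translation":[-0.02,-0.028,0.2],"spin":-0.5},{"translation":[-0.02,-0.028,0.2],"spin":-0.5},{"translation":[-0.02,-0.028,0.2],"spin":-0.5},{"translation":[-0.02,-0.028,0.2],"spin":-0.5},{"translation":[-0.02,-0.028,0.2],"spin":-0.5},{"translation":[-0.02,-0.028,0.2],"spin":-0.5},{"translation":[-0.02,-0.028,0.2],"spin":-0.5},{"translation":[-0.02,-0.028,0.2],"spin":-0.5},{"translation":[-0.02,-0.028,0.2],"spin":-0.5}]' 1 40
python3 - <<'E'
from h import *
p=P(camera_info("wrist"));np.save("p2.npy",p);i=capture("wrist");cv2.imwrite("pics/w2.png",i[:,:,::-1])
for X in [(454.5,259,48),(538.5,259,48)]: print(proj(p,X))
E
```

```text
clock: 2.45
position: [496.4, 259.2, 204.0]
eef_rot: [[-1.0, 0.002, 0.0], [0.002, 1.0, -0.0], [-0.0, -0.0, -1.0]]
ft_force: [1.0, 0.3, 1.2]
grip_width: 85.3
grasp_force: 0.0
[320.59111094 148.85735831]
[320.88939842 255.41065027]
```

View pics/w2.png

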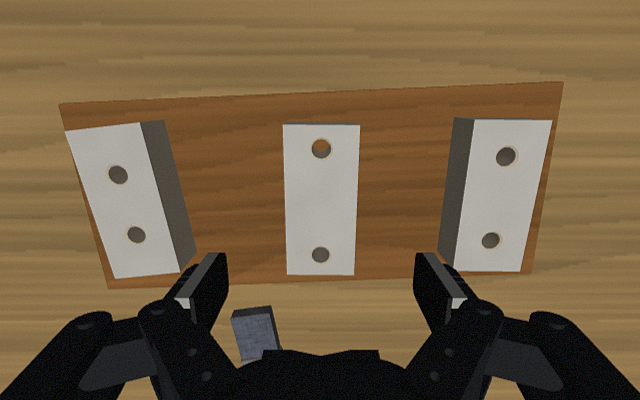

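```bash
python3 - <<'E'
from h import *
a,b=np.load("p1.npy"),np.load("p2.npy")
A,_=tri([(a,(268,183)),(b,(321,148))]);B,_=tri([(a,(348,183)),(b,(320.5,254.5))])
print(A,B,(A+B)/2,np.linalg.norm(A-B))
i=cv2.imread("pics/w2.png",0);m=(i>150).astype(np.uint8);m[:,:270]=0;m[:,375:]=0
c=max(cv2.findContours(m,0,2)[0],key=cv2.contourArea)
q=cv2.approxPolyDP(c,8,True)[:,0];print(q.tolist());
w=np.array([onz(b,u,48) for u in q]);print(w,w.mean(0))
E
python3 -m inch '[{"translation":[0,0,0.05],"spin":0},{"translation":[0,0,0.11],"spin":0},{"translation":[0,0,0.16],"spin":0},{"translation":[0,0,0.2],"spin":0},{"translation":[0,0,0.228],"spin":0},{"translation":[0,0,0.228],"spin":0},{"translation":[0,0,0.228],"spin":0}]'
```

```text
[454.02338757 259.11515499  48.11851302] [538.95176161 258.44716162  45.93928099] [496.48757459 258.78115831  47.028897  ] 84.95895470012805
[[283, 125], [287, 274], [353, 274], [359, 125]]
[[437.81919072 232.86442387]
 [554.98613959 231.70386233]
 [555.12616484 284.77790476]
 [437.97696535 285.79404301]] [496.47711512 258.78505849]
clock: 3.38
position: [496.5, 260.2, 90.6]
eef_rot: [[-1.0, 0.0, 0.001], [0.0, 1.0, 0.0], [-0.001, 0.0, -1.0]]
ft_force: [0.2, 0.0, 0.3]
grip_width: 85.0
grasp_force: 0.0
```

```bash
python3 -m inch '[{"translation":[0,0,0],"spin":0},{"translation":[0,0,0],"spin":0},{"translation":[0,0,0],"spin":0},{"translation":[0,0,0],"spin":0},{"translation":[0,0,0],"spin":0},{"translation":[0,0,0],"spin":0},{"translation":[0,0,0],"spin":0},{"translation":[0,0,0],"spin":0}]' -1 45; python3 -m inch '[{"translation":[0,0,-0.02],"spin":0},{"translation":[0,0,-0.06],"spin":0},{"translation":[0,0,-0.12],"spin":0},{"translation":[0,0,-0.2],"spin":0},{"translation":[0,0,-0.28],"spin":0},{"translation":[0,0,-0.34],"spin":0},{"translation":[0,0,-0.36],"spin":0},{"translation":[0,0,-0.36],"spin":0}]'
python3 - <<'E'
from h import *
S,D,W=[P(camera_info(n)) for n in("scene","side","wrist")]
p=np.load("p2.npy")
print(sensors.state()['q'])
E
```

```text
clock: 4.38
position: [496.5, 260.2, 90.8]
eef_rot: [[-1.0, 0.0, 0.001], [0.0, 1.0, 0.0], [-0.001, 0.0, -1.0]]
ft_force: [-0.8, -1.1, 6.5]
grip_width: 53.5
grasp_force: 49.1
clock: 5.38
position: [495.9, 260.0, 269.8]
eef_rot: [[-1.0, -0.0, 0.0], [-0.0, 1.0, 0.0], [-0.0, 0.0, -1.0]]
ft_force: [-0.3, -0.2, -4.6]
grip_width: 53.2
grasp_force: 48.3
[ 4.82851231e-01  2.54173765e-01 -2.04947392e-01  1.11154549e+00
  2.38823687e-05  4.82807832e-01]
```

```bash
python3 -m inch '[{"translation":[-0.01,-0.06,-0.02],"spin":0},{"translation":[-0.03,-0.16,-0.06],"spin":0},{"translation":[-0.05,-0.27,-0.1],"spin":0},{"translation":[-0.07,-0.38,-0.14],"spin":0},{"translation":[-0.09,-0.49,-0.17],"spin":0},{"translation":[-0.1,-0.6,-0.2],"spin":0},{"translation":[-0.12,-0.7,-0.2],"spin":0},{"translation":[-0.128,-0.78,-0.2],"spin":0},{"translation":[-0.128,-0.808,-0.2],"spin":0},{"translation":[-0.128,-0.808,-0.2],"spin":0}]'
python3 - <<'E'
from h import *
p=P(camera_info("wrist"));np.save("p3.npy",p);i=capture("wrist");cv2.imwrite("pics/w3.png",i[:,:,::-1]);cv2.imwrite("pics/s3.png",capture("side")[:,:,::-1])
print(sensors.state()['position'])
E
```

```text
clock: 6.62
position: [559.4, -144.4, 368.2]
eef_rot: [[-1.0, 0.001, -0.003], [0.001, 1.0, 0.001], [0.003, 0.001, -1.0]]
ft_force: [-0.0, -0.1, -2.7]
grip_width: 52.9
grasp_force: 48.7
[ 559.6929097  -142.9950437   369.03131708]
```

View pics/w3.png

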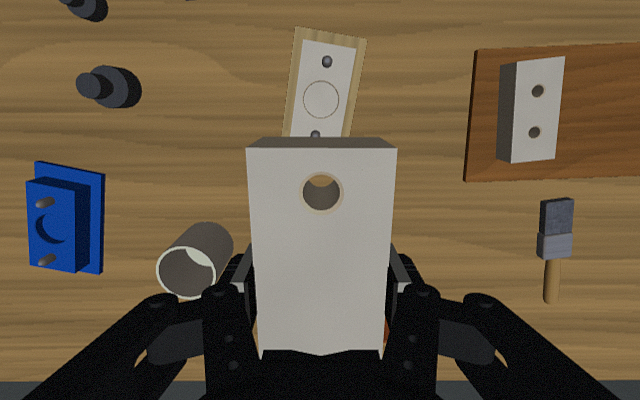

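The wrist view shows the mould hollow at (321,99), the pins at (327,61) and (315,135), and the held cover's hole at (322,192). The weight knob is at (90,86). I'll take a second, shifted view.

```bash
python3 -m inch '[{"translation":[-0.03,0.08,0],"spin":0},{"translation":[-0.03,0.14,0],"spin":0},{"translation":[-0.03,0.16,0],"spin":0},{"translation":[-0.03,0.16,0],"spin":0},{"translation":[-0.03,0.16,0],"spin":0},{"translation":[-0.03,0.16,0],"spin":0}]'
python3 - <<'E'
from h import *
p=P(camera_info("wrist"));np.save("p4.npy",p);i=capture("wrist");cv2.imwrite("pics/w4.png",i[:,:,::-1])
a=np.load("p3.npy")
q=proj(p,(485,-144,40));print(q)
j=cv2.imread("pics/w3.png")[15:145,265:375]; x,y=int(q[0])-55,max(0,int(q[1])-75)
k=cv2.imread("pics/w4.png")[y:y+130,x:x+110];print("crop2 origin",x,y)
def z(m):
    m=cv2.resize(m,(int(m.shape[1]*3.5),int(m.shape[0]*3.5)),interpolation=cv2.INTER_CUBIC)
    return cv2.copyMakeBorder(m,0,0,0,5,0)
J,K=z(j),z(k);h=min(len(J),len(K));cv2.imwrite("pics/c4.png",np.hstack([J[:h],K[:h]]))
E
```

```text
clock: 7.48
position: [574.9, -64.7, 369.9]
eef_rot: [[-1.0, 0.001, 0.0], [0.001, 1.0, -0.0], [-0.0, -0.0, -1.0]]
ft_force: [1.1, -0.6, -3.5]
grip_width: 52.8
grasp_force: 48.9
[254.29268993  87.28073403]
crop2 origin 199 12
```

View pics/c4.png

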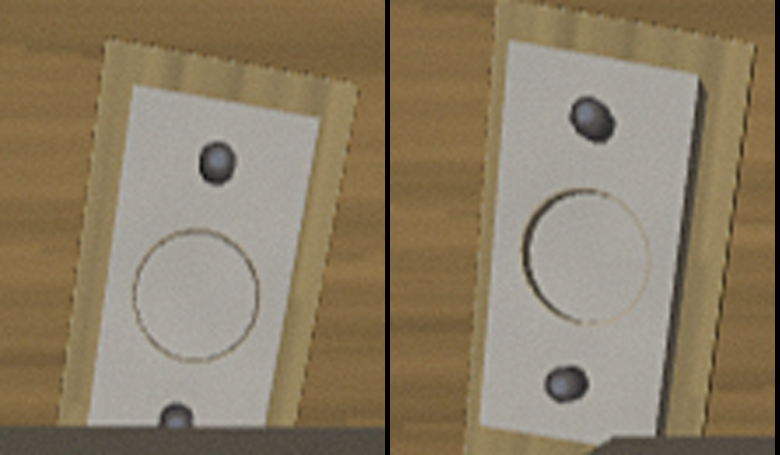

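```bash
python3 - <<'E'
from h import *
from scipy.optimize import least_squares
a,b=np.load("p3.npy"),np.load("p4.npy")
print("circle",tri([(a,(321,99.3)),(b,(255.3,85.4))]),"TL",tri([(a,(303,39.6)),(b,(233,23.4))]),"TR",tri([(a,(356.4,48.4)),(b,(287.6,33.4))]))
O=[(a,(321,99.3),(0,0,40)),(a,(303,39.6),(-62,-31,40)),(a,(356.4,48.4),(-62,31,40)),(a,(295.6,25.9),(-80,-45,10)),(a,(366.7,39.6),(-80,45,10)),
(b,(255.3,85.4),(0,0,40)),(b,(233,23.4),(-62,-31,40)),(b,(287.6,33.4),(-62,31,40)),(b,(224.7,134),(62,-31,40)),(b,(303,24.6),(-80,45,10))]
def X(s,m):
    c,q=np.cos(s[2]),np.sin(s[2]);return np.array([s[0]+c*m[0]-q*m[1],s[1]+q*m[0]+c*m[1],s[3]+m[2]])
f=lambda s:np.concatenate([proj(p,X(s,m))-u for p,u,m in O])
r=least_squares(f,[485,-144,-.1,0],loss='soft_l1');s=r.x;print(s,np.degrees(s[2]));print(f(s).round(1).reshape(-1,2).tolist())
r2=least_squares(lambda t:f(np.r_[t,0]),s[:3],loss='soft_l1');print(r2.x,np.degrees(r2.x[2]))
for sx in(-42,42): print("pin tip crop", (proj(b,X(s,(sx,0,60)))-(199,12))*3.5+(390,0),(proj(a,X(s,(sx,0,60)))-(265,15))*3.5)
# held cover check in view 3 : hole & top corners predicted
tc=np.array([559.5,-143.5,369]);
for d in((-42,0,-42.3),(-59,27,-42.3),(-59,-27,-42.3)): print(proj(a,tc+d))
# weight rough
print("knob",onz(a,(90,86),66))
E
```

```text
circle (array([ 482.55117976, -143.60499361,   35.02459279]), array([0.08659594])) TL (array([ 416.9347731 , -163.9893692 ,   39.58508511]), array([0.21793951])) TR (array([ 426.46273326, -102.60654068,   37.78310795]), array([0.1146145]))
[ 4.82984843e+02 -1.43576508e+02 -1.64044874e-01 -1.70706371e+00] -9.39907891133224
[[0.0, 0.5], [0.1, -0.3], [-0.2, 0.5], [-0.5, -0.1], [0.8, -0.6], [-0.5, 0.2], [0.2, 0.4], [-0.2, 0.2], [0.3, -0.8], [0.2, -0.2]]
[ 4.83235856e+02 -1.43407942e+02 -1.63410428e-01] -9.362727827709373
pin tip crop [586.42445746 114.61498008] [217.66974005 159.4422425 ]
pin tip crop [560.76112971 385.69152444] [176.09844561 424.63330191]
[323.3676279  194.66234872]
[400.20138296 148.09452251]
[246.59572373 148.43850734]
knob [ 467.9558341  -399.77187596]
```

```bash
python3 -m inch '[{"translation":[0.08,-0.07,0.05],"spin":0.052},{"translation":[0.15,-0.13,0.15],"spin":0.052},{"translation":[0.1836,-0.1576,0.25],"spin":0.052},{"translation":[0.1836,-0.1576,0.33],"spin":0.052},{"translation":[0.1836,-0.1576,0.39],"spin":0.052},{"translation":[0.1836,-0.1576,0.42],"spin":0.052},{"translation":[0.1836,-0.1576,0.42],"spin":0.052},{"translation":[0.1836,-0.1576,0.42],"spin":0.052},{"translation":[0.1836,-0.1576,0.42],"spin":0.052},{"translation":[0.1836,-0.1576,0.42],"spin":0.052}]'
python3 - <<'E'
from h import *
for n in("side","scene","wrist"): cv2.imwrite(f"pics/{n}5.png",capture(n)[:,:,::-1])
s=sensors.state();print(s['position'],s['eef_rot'].round(4),s['ft_force'])
E
```

```text
clock: 8.78
position: [483.7, -142.9, 160.7]
eef_rot: [[-0.987, 0.163, 0.001], [0.163, 0.987, -0.0], [-0.001, -0.0, -1.0]]
ft_force: [0.8, -0.6, -3.3]
grip_width: 53.4
grasp_force: 48.9
[ 483.33677809 -142.79773384  160.19256966] [[-9.867e-01  1.626e-01  4.000e-04]
 [ 1.626e-01  9.867e-01 -1.000e-04]
 [-5.000e-04 -1.000e-04 -1.000e+00]] [ 0.63652082 -0.48284998 -3.08752275]
```

```bash
python3 -m inch '[{"translation":[0,-0.001,0.015],"spin":0},{"translation":[0,-0.001,0.03],"spin":0},{"translation":[0,-0.001,0.042],"spin":0},{"translation":[0,-0.001,0.048],"spin":0},{"translation":[0,-0.001,0.052],"spin":0},{"translation":[0,-0.001,0.052],"spin":0},{"translation":[0,-0.001,0.052],"spin":0}]'
python3 -m inch '[{"translation":[0,0,0.003],"spin":0},{"translation":[0,0,0.006],"spin":0},{"translation":[0,0,0.008],"spin":0},{"translation":[0,0,0.008],"spin":0}]'
python3 - <<'E'
from h import *
i=capture("side");cv2.imwrite("pics/side6.png",i[:,:,::-1])
E
```

```text
clock: 9.8
position: [483.3, -143.3, 134.1]
eef_rot: [[-0.987, 0.163, 0.0], [0.163, 0.987, -0.0], [-0.0, -0.0, -1.0]]
ft_force: [0.7, -0.3, -3.7]
grip_width: 53.1
grasp_force: 49.0
clock: 10.3
position: [483.0, -143.3, 129.8]
eef_rot: [[-0.987, 0.163, -0.0], [0.163, 0.987, 0.0], [0.0, 0.0, -1.0]]
ft_force: [-0.6, -0.2, -3.2]
grip_width: 53.3
grasp_force: 49.0
```

```bash
python3 -m inch '[{"translation":[0,0,0.004],"spin":0},{"translation":[0,0,0.008],"spin":0},{"translation":[0,0,0.012],"spin":0},{"translation":[0,0,0.016],"spin":0},{"translation":[0,0,0.018],"spin":0},{"translation":[0,0,0.018],"spin":0},{"translation":[0,0,0.018],"spin":0}]'
```

```text
clock: 11.22
position: [483.2, -143.3, 121.0]
eef_rot: [[-0.987, 0.163, 0.0], [0.163, 0.987, -0.0], [-0.0, -0.0, -1.0]]
ft_force: [0.5, 0.8, -2.7]
grip_width: 53.5
grasp_force: 49.0
```

```bash
python3 -m inch '[{"translation":[0,0,0.001],"spin":0},{"translation":[0,0,0.002],"spin":0},{"translation":[0,0,0.003],"spin":0},{"translation":[0,0,0.003],"spin":0},{"translation":[0,0,0.003],"spin":0}]'; python3 -m inch '[{"translation":[0,0,0.001],"spin":0},{"translation":[0,0,0.002],"spin":0},{"translation":[0,0,0.002],"spin":0},{"translation":[0,0,0.002],"spin":0}]'
```

```text
clock: 11.85
position: [483.1, -143.3, 119.4]
eef_rot: [[-0.987, 0.163, -0.0], [0.163, 0.987, -0.0], [0.0, -0.0, -1.0]]
ft_force: [0.1, 0.2, -2.3]
grip_width: 53.2
grasp_force: 49.0
clock: 12.35
position: [483.1, -143.3, 118.8]
eef_rot: [[-0.987, 0.163, 0.0], [0.163, 0.987, -0.0], [-0.0, -0.0, -1.0]]
ft_force: [-2.8, 0.8, 6.8]
grip_width: 53.2
grasp_force: 49.8
```

```bash
python3 -m inch '[{"translation":[0,0,0],"spin":0},{"translation":[0,0,0],"spin":0},{"translation":[0,0,0],"spin":0},{"translation":[0,0,0],"spin":0},{"translation":[0,0,0],"spin":0}]' 0.7; python3 -m inch '[{"translation":[0,0,-0.02],"spin":0},{"translation":[0,0,-0.06],"spin":0},{"translation":[0,0,-0.12],"spin":0},{"translation":[0,0,-0.2],"spin":0},{"translation":[0,0,-0.28],"spin":0},{"translation":[0,0,-0.34],"spin":0},{"translation":[0,0,-0.34],"spin":0},{"translation":[0,0,-0.34],"spin":0}]'
python3 - <<'E'
from h import *
p=P(camera_info("wrist"));np.save("p7.npy",p);cv2.imwrite("pics/w7.png",capture("wrist")[:,:,::-1])
s=capture("side");cv2.imwrite("pics/side7.png",s[:,:,::-1])
for c in [(1,1),(1,-1),(-1,-1),(-1,1)]:
    t=-.1634;x,y=59*c[0],27*c[1];print(proj(p,(483.2+np.cos(t)*x-np.sin(t)*y,-143.4+np.sin(t)*x+np.cos(t)*y,76)))
i=cv2.imread("pics/w7.png",0);m=(i>150).astype(np.uint8);m[:,:230]=0;m[:,420:]=0
c=max(cv2.findContours(m,0,2)[0],key=cv2.contourArea);q=cv2.approxPolyDP(c,8,True)[:,0];print(q.tolist())
w=np.array([onz(p,u,76) for u in q]);print(w,w.mean(0))
E
```

```text
clock: 12.98
position: [483.1, -143.3, 118.4]
eef_rot: [[-0.987, 0.163, -0.0], [0.163, 0.987, -0.0], [0.0, -0.0, -1.0]]
ft_force: [1.2, 1.6, 0.3]
grip_width: 72.7
grasp_force: 0.0
clock: 13.98
position: [482.9, -143.2, 288.2]
eef_rot: [[-0.987, 0.163, -0.0], [0.163, 0.987, 0.0], [0.0, -0.0, -1.0]]
ft_force: [0.6, 0.1, -0.1]
grip_width: 72.3
grasp_force: 0.0
[348.58216762 244.34004691]
[293.16904878 244.35812475]
[289.67615071 119.9712701 ]
[352.02706092 119.93094786]
[[289, 115], [293, 244], [347, 244], [352, 115]]
[[ 416.40096977 -160.22029182]
 [ 536.61962604 -179.72878217]
 [ 545.19561603 -127.82790712]
 [ 425.2719357  -106.6278552 ]] [ 480.87203688 -143.60120908]
```

```bash
python3 -m inch '[{"translation":[-0.01,-0.08,0],"spin":0},{"translation":[-0.02,-0.18,0],"spin":0},{"translation":[-0.03,-0.29,0],"spin":0},{"translation":[-0.042,-0.4,0],"spin":0},{"translation":[-0.05,-0.48,0],"spin":0},{"translation":[-0.054,-0.512,0],"spin":0},{"translation":[-0.054,-0.512,0],"spin":0},{"translation":[-0.054,-0.512,0],"spin":0},{"translation":[-0.054,-0.512,0],"spin":0}]' 0.6
python3 - <<'E'
from h import *
p=P(camera_info("wrist"));np.save("p8.npy",p);cv2.imwrite("pics/w8.png",capture("wrist")[:,:,::-1])
print(proj(p,(468,-400,66)))
E
```

```text
clock: 15.2
position: [468.4, -399.0, 288.6]
eef_rot: [[-0.987, 0.161, 0.0], [0.161, 0.987, 0.0], [-0.0, 0.0, -1.0]]
ft_force: [-0.1, -0.6, 0.7]
grip_width: 68.0
grasp_force: 0.0
[319.74131882 182.3750275 ]
```

View pics/w8.png

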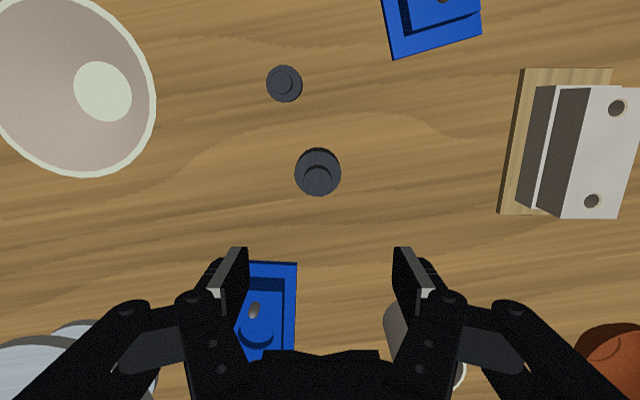

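The weight is in view, with its knob at about (317,179) and its body about 47 px wide around (317,172). The small look-alike is at (284,84), and the cover sits on the mould at the right.

```bash
python3 - <<'E'
from h import *
a,b=np.load("p3.npy"),np.load("p8.npy")
print("tri",tri([(a,(90,86)),(b,(317,180))]))
print("z66",onz(b,(317,180),66),onz(a,(90,86),66))
i=cv2.imread("pics/w8.png",0)[130:215,275:360]
m=(cv2.GaussianBlur(i,(3,3),0)<75).astype(np.uint8)
c=max(cv2.findContours(m,0,2)[0],key=cv2.contourArea);(x,y),r=cv2.minEnclosingCircle(c);x+=275;y+=130;print(x,y,r)
w=onz(b,(x,y),28);e=onz(b,(x-r,y),28);print("body",w,"diam",2*np.linalg.norm(w-e))
cv2.imwrite("pics/c8.png",cv2.equalizeHist(cv2.resize(i,None,fx=6,fy=6,interpolation=cv2.INTER_CUBIC)))
E
```

```text
tri (array([ 467.11101206, -402.71066947,   60.95299079]), array([0.47122846]))
z66 [ 465.28756706 -402.18941328] [ 467.9558341  -399.77187596]
317.6626510620117 171.22289276123047 24.368892669677734
body [ 465.14045865 -401.85305166] diam 51.81270692606549
```

View pics/c8.png

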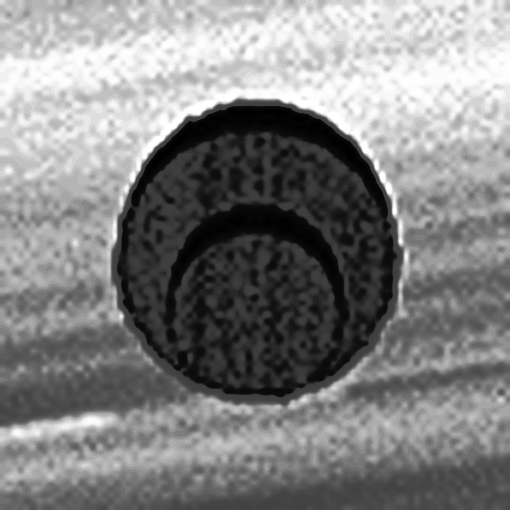

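```bash
python3 -m inch '[{"translation":[0,-0.004,0.06],"spin":0},{"translation":[0,-0.004,0.14],"spin":0},{"translation":[0,-0.004,0.21],"spin":0},{"translation":[0,-0.004,0.27],"spin":0},{"translation":[0,-0.004,0.32],"spin":0},{"translation":[0,-0.004,0.345],"spin":0},{"translation":[0,-0.004,0.353],"spin":0},{"translation":[0,-0.004,0.353],"spin":0},{"translation":[0,-0.004,0.353],"spin":0}]'; python3 -m inch '[{"translation":[0,0,0],"spin":0},{"translation":[0,0,0],"spin":0},{"translation":[0,0,0],"spin":0},{"translation":[0,0,0],"spin":0},{"translation":[0,0,0],"spin":0},{"translation":[0,0,0],"spin":0},{"translation":[0,0,0],"spin":0},{"translation":[0,0,0],"spin":0}]' -1 60
```

```text
clock: 16.38
position: [468.4, -402.7, 113.0]
eef_rot: [[-0.987, 0.163, 0.001], [0.163, 0.987, -0.001], [-0.002, -0.001, -1.0]]
ft_force: [-0.7, 0.2, 0.2]
grip_width: 68.2
grasp_force: 0.0
clock: 17.38
position: [468.0, -402.2, 112.4]
eef_rot: [[-0.987, 0.163, 0.001], [0.163, 0.987, -0.0], [-0.001, 0.0, -1.0]]
ft_force: [-0.8, 2.4, 6.2]
grip_width: 25.9
grasp_force: 59.0
```

```bash
python3 -m inch '[{"translation":[0,0,-0.02],"spin":0},{"translation":[0,0,-0.06],"spin":0},{"translation":[0,0,-0.12],"spin":0},{"translation":[0,0,-0.2],"spin":0},{"translation":[0,0,-0.26],"spin":0},{"translation":[0,0,-0.28],"spin":0},{"translation":[0,0,-0.28],"spin":0},{"translation":[0,0,-0.28],"spin":0}]'
python3 - <<'E'
from h import *
p=P(camera_info("wrist"));np.save("p9.npy",p);i=capture("wrist");cv2.imwrite("pics/w9.png",i[:,:,::-1])
s=capture("side");cv2.imwrite("pics/side9.png",s[:,:,::-1])
st=sensors.state();print(st['position'],st['ft_force'],st['grip_width'],st['ft_torque'])
T=st['position'];R=st['eef_rot'];q=proj(p,T+R@[0,0,58+22]);print("body top centre at px",q, "side px", proj(P(camera_info('side')),T+R@[0,0,80]))
u,v=proj(P(camera_info('side')),T+R@[0,0,80]).astype(int)
k=lambda m:cv2.resize(m,(390,390),interpolation=cv2.INTER_CUBIC)
a=cv2.convertScaleAbs(i[110:310,220:420,::-1],alpha=2);b=s[v-50:v+50,u-50:u+50,::-1]
cv2.imwrite("pics/c9.png",np.hstack([k(a),k(b)]))
E
```

```text
clock: 18.38
position: [467.0, -401.6, 250.0]
eef_rot: [[-0.987, 0.163, -0.002], [0.163, 0.987, 0.002], [0.003, 0.002, -1.0]]
ft_force: [1.0, 0.6, -5.9]
grip_width: 26.0
grasp_force: 59.8
[ 467.11644039 -401.67553627  250.11282394] [-1.24473193 -0.21262616 -6.23595464] 26.5747386339457 [-0.0083418  -0.00584638 -0.03860201]
body top centre at px [321.2240591  250.95194083] side px [361.52130699 231.086448  ]
```

View pics/c9.png

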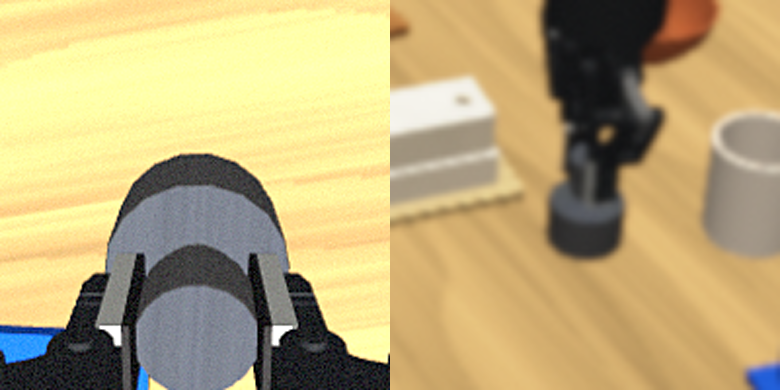

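The weight hangs upright in the grip, with the knob top at about (321,279), and the cover lies flush on the mould. I'll check its offset along the pads next.

```bash
python3 - <<'E'
from h import *
p=P(camera_info("wrist"));st=sensors.state();T=st['position'];R=st['eef_rot']
for x in(-3,0,3): print(x,"knob",proj(p,T+R@[x,0,46.4]),"edge of body",proj(p,T+R@[x+25,0,80.4]))
d=np.array([483.2,-143.4,0])-T; print("tool shift/500 to cover centre",R.T@d/500)
E
```

```text
-3 knob [321.53648533 293.0122111 ] edge of body [321.35800347 210.42500752]
0 knob [321.53913226 286.80796106] edge of body [321.35924301 204.7528845 ]
3 knob [321.5418142  280.52165453] edge of body [321.36049632 199.01775873]
tool shift/500 to cover centre [0.05098513 0.51413089 0.50115405]
```

```bash
python3 -m inch '[{"translation":[0.005,0.05,0],"spin":0},{"translation":[0.015,0.14,0],"spin":0},{"translation":[0.025,0.25,0],"spin":0},{"translation":[0.035,0.35,0],"spin":0},{"translation":[0.045,0.44,0],"spin":0},{"translation":[0.05,0.5,0],"spin":0},{"translation":[0.05,0.514,0],"spin":0},{"translation":[0.05,0.514,0.02],"spin":0},{"translation":[0.05,0.514,0.04],"spin":0},{"translation":[0.05,0.514,0.06],"spin":0}]'; python3 -m inch '[{"translation":[0,0,0.02],"spin":0},{"translation":[0,0,0.035],"spin":0},{"translation":[0,0,0.045],"spin":0},{"translation":[0,0,0.05],"spin":0},{"translation":[0,0,0.05],"spin":0},{"translation":[0,0,0.05],"spin":0}]'
```

```text
clock: 19.73
position: [484.5, -145.4, 220.6]
eef_rot: [[-0.986, 0.164, -0.001], [0.164, 0.986, 0.0], [0.001, -0.0, -1.0]]
ft_force: [0.0, 0.4, -5.9]
grip_width: 25.9
grasp_force: 60.4
clock: 20.48
position: [485.2, -144.6, 197.2]
eef_rot: [[-0.987, 0.163, 0.001], [0.163, 0.987, -0.0], [-0.001, -0.0, -1.0]]
ft_force: [0.1, -0.3, -6.0]
grip_width: 25.5
grasp_force: 60.4
```

```bash
python3 -m inch '[{"translation":[0.003,0.002,0.004],"spin":0},{"translation":[0.003,0.002,0.008],"spin":0},{"translation":[0.003,0.002,0.012],"spin":0},{"translation":[0.003,0.002,0.012],"spin":0},{"translation":[0.003,0.002,0.012],"spin":0}]'; python3 -m inch '[{"translation":[0,0,0.001],"spin":0},{"translation":[0,0,0.002],"spin":0},{"translation":[0,0,0.003],"spin":0},{"translation":[0,0,0.003],"spin":0},{"translation":[0,0,0.003],"spin":0}]'
```

```text
clock: 21.1
position: [483.6, -143.4, 190.9]
eef_rot: [[-0.987, 0.163, -0.0], [0.163, 0.987, -0.0], [0.0, -0.0, -1.0]]
ft_force: [0.4, -0.8, -6.1]
grip_width: 25.8
grasp_force: 60.4
clock: 21.72
position: [483.6, -143.4, 189.4]
eef_rot: [[-0.987, 0.163, -0.0], [0.163, 0.987, -0.0], [0.0, -0.0, -1.0]]
ft_force: [-0.9, -0.3, -6.1]
grip_width: 25.9
grasp_force: 60.4
```

```bash
python3 -m inch '[{"translation":[0,0,0.001],"spin":0},{"translation":[0,0,0.002],"spin":0},{"translation":[0,0,0.002],"spin":0},{"translation":[0,0,0.002],"spin":0}]'; python3 -m inch '[{"translation":[0,0,0.001],"spin":0},{"translation":[0,0,0.001],"spin":0},{"translation":[0,0,0.001],"spin":0}]'
```

```text
clock: 22.22
position: [483.7, -143.3, 188.5]
eef_rot: [[-0.987, 0.163, 0.0], [0.163, 0.987, 0.0], [-0.0, 0.0, -1.0]]
ft_force: [-0.3, 0.8, -5.1]
grip_width: 25.8
grasp_force: 60.6
clock: 22.6
position: [483.7, -143.4, 188.5]
eef_rot: [[-0.987, 0.163, 0.001], [0.163, 0.987, -0.0], [-0.001, 0.0, -1.0]]
ft_force: [-4.4, 2.0, 4.8]
grip_width: 26.0
grasp_force: 61.6
```

Contact, with a net push of about 11 N on the cover at the expected height. Now I'll release and retreat.

```bash
python3 -m inch '[{"translation":[0,0,0],"spin":0},{"translation":[0,0,0],"spin":0},{"translation":[0,0,0],"spin":0},{"translation":[0,0,0],"spin":0},{"translation":[0,0,0],"spin":0},{"translation":[0,0,0],"spin":0}]' 0.5; python3 -m inch '[{"translation":[0,0,-0.02],"spin":0},{"translation":[0,0,-0.05],"spin":0},{"translation":[0,0,-0.1],"spin":0},{"translation":[0,0,-0.18],"spin":0},{"translation":[0,0,-0.26],"spin":0},{"translation":[0,0,-0.3],"spin":0},{"translation":[0,0,-0.3],"spin":0},{"translation":[0,0,-0.3],"spin":0}]'
python3 - <<'E'
from h import *
i=capture("wrist");s=capture("side");p=P(camera_info("wrist"))
a=i[50:310,220:420,::-1];b=s[170:260,265:365,::-1]
k=lambda m:cv2.resize(m,(390,390*m.shape[0]//m.shape[1]),interpolation=cv2.INTER_CUBIC)
A,B=k(a),k(b);B=cv2.copyMakeBorder(B,0,len(A)-len(B),0,0,0);cv2.imwrite("pics/c10.png",np.hstack([A,B]))
print("expected knob top",(proj(p,(483.2,-143.4,142))-(220,50))*1.95,"body top",(proj(p,(483.2,-143.4,108))-(220,50))*1.95)
E
```

```text
clock: 23.35
position: [483.6, -143.4, 187.9]
eef_rot: [[-0.987, 0.163, -0.0], [0.163, 0.987, -0.0], [0.0, -0.0, -1.0]]
ft_force: [-0.8, -0.2, -0.4]
grip_width: 63.8
grasp_force: 0.0
clock: 24.35
position: [483.3, -143.3, 337.4]
eef_rot: [[-0.987, 0.163, -0.001], [0.163, 0.987, 0.0], [0.001, 0.0, -1.0]]
ft_force: [0.4, 0.1, 0.1]
grip_width: 63.8
grasp_force: 0.0
expected knob top [196.52094608 275.33919603] body top [196.46016993 256.72886655]
```

View pics/c10.png

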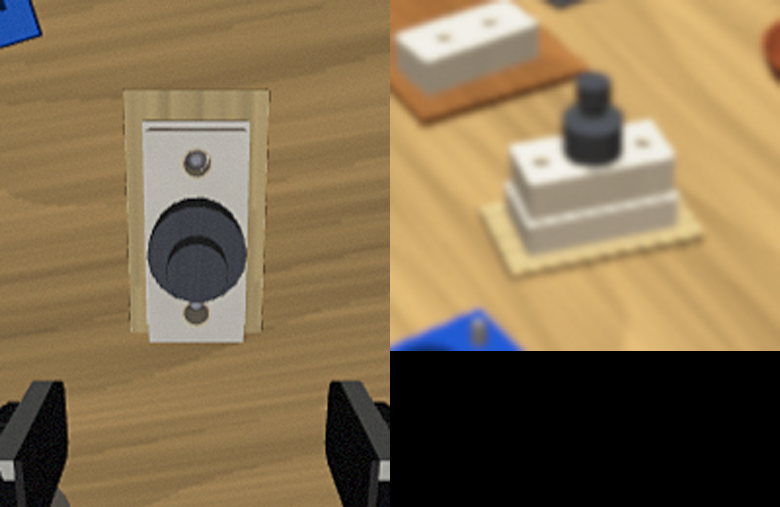

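The weight stands upright within about 2 mm of the cover's middle, with its knob at (197,265) in the crop. The pins show in both holes and the cover lies flush, so I'm handing in.

```bash
python3 -c "
from cell import arm
print(arm.job_done())"
```

```text
the job is handed in; nothing more can be done
None
```

The wide cover is seated flush over the mould's pins and the steel weight stands upright within about 2 mm of its middle; the job was handed in at about 24.5 s on the robot clock, and no verdict came back.

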